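# Hold the upper dental cast just above the seated lower cast

### The arm

A 6-joint arm with a two-finger parallel gripper is mounted at the origin on the work surface. World frame = base frame: x ahead of the robot, y to its left, z up, the work surface at z = 0. Lengths are in m, angles in rad, forces in N, time in s.
With the tool pointing down it reaches from about 0.35 to 0.775 m from the base axis. Payload 5.5 kg.
Tool frame: the origin (TCP) lies midway between the tips of the shut fingers; the grasp point (between the pads) lies grasp_offset behind it (grasp_offset is the distance from the TCP to the grasp point, in m); z points along the fingers, y is the line along which they close (so a half turn about z gives the same grasp; the last joint's range is limited). The gripper opens to 85 mm and grips with 20 to 120 N. Pads are 22 mm wide; open, the fingers measure 114 mm over their backs; the gripper's body (76 mm by 85 mm) begins 54 mm behind the grasp point. The pads swing forward as they close: fully open they stand 13 mm farther back than shut.
Start: joints at [-1.284, 0.313, 0.046, 1.304, 0, 1.431], TCP at [0.238, -0.523, 0.231] pointing down, gripper open.
Joint ranges: [-2.76, 2.76], [-0.86, 1.69], [-1.03, 1.26], [-2.2, 2.34], [-1.47, 1.5], [-3.14, 3.14]. Speed limits (rad/s): [2.57, 2.57, 3.14, 3.14, 3.14, 3.14].

### API

Orientations are given as a unit quaternion [w, x, y, z].
In Python, from workcell import * gives the robot as it stands.
- The arm moves only by the tool step_arm, never from a script. Its argument "deltas" is a list of rows, each a list of 7 numbers: the shift along the world's x, y, z in mm, then the turn, a rotation vector about the world's x, y, z in degrees, then the gripper's target within -1 to 1 (fully open at 1, half-way at 0, shut at -1). A call has 1 to 5 rows; each row shifts and turns the commanded pose from where the row before left it; what a row does not reach is not made up. A row lasts 1/10 s, in which the tool goes at most 50 mm and 8.59 degrees, less where a joint would pass 70% of its speed; a pose out of reach is approached as far as the arm can. A call is refused whole if a number of a shift passes 50 or a number of a turn 8.59, either way. A call with a gripper value outside its range is refused whole. The fingers move at their own pace and stop on an object; "newtons" is the grip in N (left out, the last holds). Time passes only in rows, so rows that do not move let the fingers close. It gives the time, the measured TCP pose, the force, the opening and the grip force at its end, in the units of the state.
- get_state(): the state, without advancing time (a new reading comes with each control period).
- read_camera(name): name is "scene" or "side" or "wrist"; returns a dict with "image" (400x640x3 uint8, red, green, blue), "z_map" (400x640 float32, m along the optical axis (not along the pixel's ray), 0 where there is no reading), "K" (3x3 intrinsics, pixels), "world_from_camera" (4x4, takes a point from camera to world coordinates). Camera axes: x right, y down, z forward; pixel columns grow to the right and rows downward; lengths in m; the calibration is good to about 2 mm. A picture is of the moment at which its call begins.
- hand_in(): hands the job in; it is judged then, once.
The state is a dict: "clock": time; "joint_pos": joint angles; "qvel": joint speeds; "tau": joint torques, N m; "tcp_pos": TCP position; "orientation": TCP orientation; "wrist_force": force on the tool from outside, world axes, zero at the start; "ft_torque": the same for the moment, N m; "finger_gap": finger opening in m; "grip_force": force on a finger pad.
Only numpy, scipy, OpenCV 4.12 (cv2) and the standard library are available. Lean on these libraries where they do the work, as an engineer would, in place of code of your own. Each camera call takes 0.05 s, during which the arm holds its last target. There are 200 camera calls.

### The job

First seat the lower dental cast (the one lying teeth up) flat and square in the shaped pocket of the model holder and let go of it. Then pick up the upper cast (lying teeth down), lift it over the low divider and hold it still and level just above the lower cast, front over front and arch over arch, with a gap of about 7 mm between the teeth, for the bite picture: finish while holding it there, do not put it down or let go. The two casts must never touch each other, nothing may hit the divider, and the tumbler, jar, spatula and box are left alone.

Things in the scene. Friction and masses are not known exactly. Their poses are not given: they have to be found in the camera images.
- lower_mid (a point): centre (half-way up, 19.5 mm above the underside) of the lower cast, a loose 130 g tan stone model, teeth up on the tray, 39 mm high. From above a D, 56 mm long (x), 52 mm wide (y): front (-x) a half circle of radius 26 mm, back square; flat sides 52 mm apart from x = -2 to +28 mm. Base 28 mm high, upright sides; on it a horseshoe of teeth 11 mm high, tips level. z up, x to its back
- upper_mid (a point): centre (half-way up) of the upper cast, loose, same stone, 90 to 180 g, teeth down on the tray, 38 mm high: teeth in the lowest 11 mm, then a 27 mm base with upright sides. From above a pentagon 58 mm long (x), 56 mm wide (y): front (-x) a right-angled point, back square; flat sides 56 mm apart from x = -1 to +29 mm. z up, x to its back. Point is 19 mm above the tooth tips
- upper_front (a point): pointed front tip of the upper cast's base, 29 mm from its centre along its -x, same height. It ends above the rounded front of the lower cast: aligned, upper_mid is straight above lower_mid and their x axes agree; with teeth just touching it would be 38.5 mm above it
- pocket (a point): centre of the model holder's pocket floor, 10 mm above the worktop. D-shaped pocket 60 mm (x) by 56 mm (y), 2 mm larger than the lower cast on every side; half-round end at -x, square end at +x. Its aluminium rim stands 7 mm above this floor (upper 3 mm flared out), about 6 mm thick. The seated cast's underside lies on this floor, its x along this x
- tray: fixed low steel instrument tray on which both casts start, one at each end (either may be at either end); 308 by 168 mm (x, y), floor 3 mm and rim 6 mm above the worktop; origin at the centre of its underside
- holder: the model holder, a fixed 92 mm square grey plate 10 mm thick with the rimmed D-shaped pocket; origin at the centre of its underside. Holder and tray stand on opposite sides of the divider, either way round
- divider: fixed upright grey panel, 300 mm long (x), 85 mm high, 12 mm thick at its top edge, standing between tray and holder on two 50 mm square feet 6 mm high; origin at the centre of its underside, z up
- lower: the lower cast; origin at the centre of its underside
- upper: the upper cast; origin at the centre of the plane of its tooth tips, 19 mm below upper_mid
- tumbler: steel tumbler, 66 mm across, 85 mm high, beyond the divider's far end; leave alone; origin under its centre
- jar: small white jar, 56 mm across, 70 mm high, beyond the divider's far end; leave alone; origin under its centre
- spatula: mixing spatula, 190 mm long, lying on the worktop at the far left; leave alone
- glovebox: cardboard box 230 by 120 by 70 mm lying at the far right; leave alone; origin under its centre

How it is judged:
On the way, in this order (a step that is already met when the one before it is completed fails the run):
1. the lower cast sits flat and square in the holder's pocket and has been let go (z of lower_mid in the frame of pocket between 0.0165 and 0.0215 m and horizontal distance between lower_mid and pocket below 0.004 m and angle between lower_mid's own z axis and vertical below 0.06 rad and angle between the x axis of lower_mid and the x axis of pocket, either way round below 0.12 rad and contact force between the fingers and lower below 0.1 N), for 0.3 s.
2. the upper cast crosses the line of the divider with its teeth higher than the divider's top edge (height (world z) of upper_mid above 0.105 m and y of upper_mid in the frame of divider between -0.05 and 0.05 m).
At the end, for the whole second after the job is handed in: Lower cast seated (centred within 4 mm, down within 2 mm, tilt < 0.06, square within 0.12 rad), released. Upper cast held still by the gripper, teeth 2 to 12 mm above the lower teeth, centred within 5 mm, yaw within 0.12, tilt < 0.1 rad, front over front, touching neither lower cast nor holder (all of step 1 and z of upper_mid in the frame of lower_mid between 0.0405 and 0.0505 m and horizontal distance between upper_mid and lower_mid below 0.005 m and angle between upper_mid's own z axis and vertical below 0.1 rad and angle between the x axis of upper_mid and the x axis of lower_mid, either way round below 0.12 rad and x of upper_front in the frame of lower_mid below -0.02 m and contact force between the fingers and upper above 1 N and contact force between upper and lower below 0.05 N and contact force between upper and holder below 0.05 N and linear speed of upper below 0.02 m/s); the arm keeps its last pose, push and grip.
It fails at once if the two casts touch each other (contact force between upper and lower above 0.5 N).
It fails at once if the divider is hit (contact force between anything else and divider above 2 N).
It fails at once if the tumbler, jar, spatula or box is disturbed (moved 20 mm) (distance of any of tumbler, jar, spatula, glovebox from where it was at the start of the episode above 0.02 m).
It also fails if it takes over 72 s, if anything falls off the work surface, if the arm or the gripper's body presses on something with over 40 N, if the wrist force passes 120 N, or if a joint passes its speed limit or range.

## Working session

There is one attempt and no reset: what is moved stays moved. The work goes in short steps, Python scripts to look and compute and a tool call to move; the robot and the scene stay as the last step left them, time stands still between calls to the robot, and variables do not carry over. Pictures are saved under pics/ and viewed, at most 10 in all, crops included, and the job is handed in when it is done.

Besides the shell and the picture viewer there is one more tool, called after "Request:" by a JSON object that holds its "api" and its "payload", one argument or row to a line. step_arm: Moves the arm, as the interface text tells. Its arguments: {"type":"object","properties":{"deltas":{"type":"array","items":{"type":"array","items":{"type":"number"}}},"newtons":{"type":"number"}},"required":["deltas"]}

```bash
ls; mkdir -p pics; python3 - <<'E'
from workcell import *
import cv2,numpy as np
s=get_state();print(s)
try: print(grasp_offset)
except Exception as e: print(e)
for n in ["scene","side"]:
    c=read_camera(n);cv2.imwrite(f"pics/{n}0.png",c["image"][:,:,::-1]);np.savez(f"pics/{n}0.npz",**c)
    print(n,c["K"].tolist(),c["world_from_camera"].round(3).tolist())
E
```

```text
pics
{'clock': 0.0, 'joint_pos': array([-1.28358661e+00,  3.13986476e-01,  4.49759380e-02,  1.30361169e+00,
        8.82198162e-06,  1.43121491e+00]), 'qvel': array([-3.66585813e-04, -2.57191090e-05,  1.43496507e-03, -3.91752894e-04,
        1.26320623e-03, -3.38406085e-04]), 'tau': array([ 2.46350874e-04, -4.80624712e+01,  2.98535246e+01,  1.93631148e-02,
        1.73717917e-04,  2.07147632e-07]), 'tcp_pos': array([ 0.23787779, -0.52291933,  0.23041556]), 'orientation': array([-9.10792129e-04,  9.77317032e-01,  2.11779570e-01, -6.29286802e-05]), 'wrist_force': array([0.19010535, 0.2241415 , 0.46140505]), 'ft_torque': array([ 0.0020697 , -0.00886809,  0.00128031]), 'grip_force': 0.0, 'finger_gap': 0.08533773248102107}
0.0187
scene [[409.6366129460192, 0.0, 312.8077757139785], [0.0, 409.6366129460192, 193.0900778872401], [0.0, 0.0, 1.0]] [[-0.762, 0.43, -0.485, 1.154], [0.648, 0.528, -0.549, 0.628], [0.021, -0.732, -0.681, 0.882], [0.0, 0.0, 0.0, 1.0]]
side [[468.7856177149454, 0.0, 313.64727134270765], [0.0, 468.7856177149454, 201.89954160470344], [0.0, 0.0, 1.0]] [[-0.799, -0.445, 0.405, 0.064], [-0.601, 0.574, -0.556, 0.665], [0.015, -0.688, -0.726, 0.947], [0.0, 0.0, 0.0, 1.0]]
```

View pics/scene0.png

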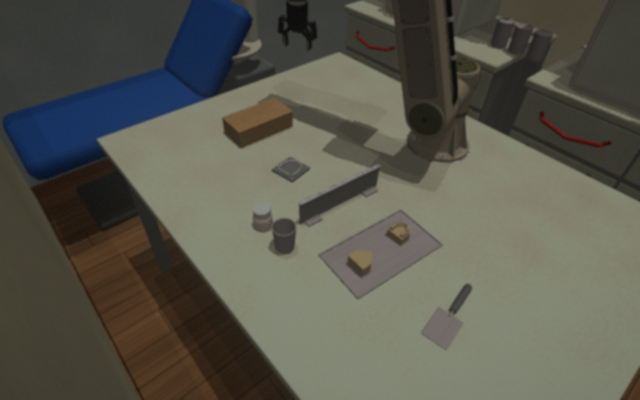

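View pics/side0.png

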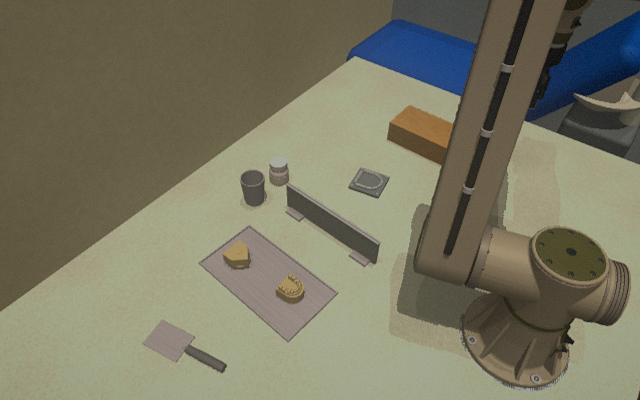

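The lower cast (horseshoe up) is at side px (290,290), and the upper cast (pentagon) at (237,255). The holder is at (370,182) beyond the divider, which runs from (290,195) to (375,255). Next I'll measure them from the depth maps.

```bash
cat > h.py <<'E'
import numpy as np,cv2
def cloud(c):
    z=c["z_map"];K=c["K"];v,u=np.indices(z.shape)
    p=np.stack([(u-K[0,2])/K[0,0]*z,(v-K[1,2])/K[1,1]*z,z],-1)
    T=c["world_from_camera"];p=p@T[:3,:3].T+T[:3,3];p[z<=0]=np.nan
    return p
def pix(c,P):
    T=np.linalg.inv(c["world_from_camera"]);q=T[:3,:3]@np.asarray(P)+T[:3,3];q=c["K"]@q;return q[:2]/q[2]
E
python3 - <<'E'
from h import *
for n in ["scene","side"]:
    c=dict(np.load(f"pics/{n}0.npz"));P=cloud(c);im=c["image"]
    hsv=cv2.cvtColor(im,cv2.COLOR_RGB2HSV)
    z=P[...,2]
    boxes=dict(scene=dict(upper=(340,240,380,280),lower=(382,215,418,250),hold=(265,150,315,185),div=(295,160,385,225)),
     side=dict(upper=(215,235,258,275),lower=(270,268,312,312),hold=(340,160,395,202),div=(284,180,382,262)))[n]
    for k,(a,b,cc,d) in boxes.items():
        s=np.zeros(z.shape,bool);s[b:d,a:cc]=1
        t={'upper':.03,'lower':.024,'hold':.006,'div':.078}[k]
        hi={'div':.095,'hold':.03}.get(k,.06)
        q=P[s&(z>t)&(z<hi)]
        r=cv2.minAreaRect((q[:,:2]*1000).astype(np.float32))
        print(n,k,len(q),"rect",np.round(r[0],1),np.round(r[1],1),round(r[2],1),"z",np.percentile(q[:,2],[5,50,95]).round(4),"min",q.min(0).round(3),"max",q.max(0).round(3))
    tb=P[300:380,300:420] if n=="scene" else P[290:390,60:140]
    print("table z",np.nanmedian(tb[...,2]))
E
```

```text
scene upper 358 rect [613.1 216.5] [58.6 58.1] 89.3 z [0.0337 0.0415 0.0444] min [0.584 0.187 0.03 ] max [0.642 0.246 0.046]
scene lower 299 rect [455.1 211. ] [56.7 52.4] 0.1 z [0.0265 0.0336 0.0443] min [0.427 0.185 0.024] max [0.483 0.237 0.047]
scene hold 516 rect [ 512.7 -223.3] [142.9 134.9] 44.5 z [0.0076 0.0117 0.018 ] min [ 0.426 -0.298  0.006] max [ 0.572 -0.157  0.021]
scene div 369 rect [525.6   6.9] [352.9  54.9] 3.9 z [0.0794 0.0854 0.0887] min [ 0.348 -0.013  0.078] max [0.7   0.046 0.092]
table z 0.0007685721510820032
side upper 409 rect [612.7 216.1] [57.3 60.8] 87.1 z [0.0335 0.0411 0.044 ] min [0.582 0.187 0.03 ] max [0.642 0.245 0.046]
side lower 482 rect [453.7 209. ] [56.8 53.8] 1.3 z [0.0269 0.033  0.0438] min [0.425 0.182 0.024] max [0.483 0.236 0.047]
side hold 741 rect [ 504.5 -242.1] [114.5 156.9] 8.3 z [0.0076 0.0115 0.018 ] min [ 0.448 -0.321  0.006] max [ 0.564 -0.158  0.021]
side div 548 rect [494.2   4.4] [ 15.5 300.3] 85.6 z [0.0793 0.0852 0.0883] min [ 0.344 -0.013  0.078] max [0.644 0.023 0.091]
table z 0.0003247707737791816
```

```bash
python3 - <<'E'
from h import *
c=dict(np.load("pics/side0.npz"));im=c["image"][:,:,::-1]
f=lambda x,y,w:cv2.resize(im[y:y+w,x:x+w],(260,260),interpolation=cv2.INTER_CUBIC)
cv2.imwrite("pics/crop.png",np.hstack([f(210,228,52),f(264,264,52),f(340,155,56)]))
for p in [(613,216,40),(455,210,40),(506,-230,15)]:
    for d in [(0,0),(30,0),(0,30)]: print(p,d,pix(c,[(p[0]+d[0])/1e3,(p[1]+d[1])/1e3,p[2]/1e3]).round(1))
E
```

```text
(613, 216, 40) (0, 0) [238.1 252.4]
(613, 216, 40) (30, 0) [229.  246.4]
(613, 216, 40) (0, 30) [229.3 260.4]
(455, 210, 40) (0, 0) [290.7 284.5]
(455, 210, 40) (30, 0) [280.5 277.8]
(455, 210, 40) (0, 30) [282.3 293.5]
(506, -230, 15) (0, 0) [372.9 177.9]
(506, -230, 15) (30, 0) [364.1 173.5]
(506, -230, 15) (0, 30) [367.3 183.6]
```

View pics/crop.png

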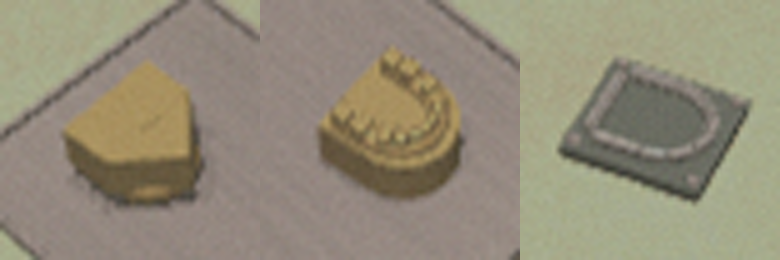

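The lower cast's round front and the upper cast's tip both face about -x, so both yaws are near 0. The pocket's round end faces -x,-y, which puts its yaw near +27°. I'll go over the holder first.

Request:
{"api": "step_arm", "payload": {
  "deltas": [
    [27,29,5,0,0,8.5,1],
    [27,29,5,0,0,8.5,1],
    [27,29,5,0,0,8.5,1],
    [27,29,5,0,0,8.5,1],
    [27,29,5,0,0,8.5,1]
  ],
  "newtons": 60
}}

```text
clock: 0.6
tcp_pos: [0.3737, -0.377, 0.2561]
orientation: [-0.0, 0.833, 0.554, 0.0]
wrist_force: [0.5, -0.0, -0.0]
finger_gap: 0.0851
grip_force: 0.0
```

Request:
{"api": "step_arm", "payload": {
  "deltas": [
    [27,29,5,0,0,8.5,1],
    [27,29,5,0,0,8.5,1],
    [27,29,5,0,0,8.5,1],
    [26,29,5,0,0,8.5,1],
    [26,29,5,0,0,8.5,1]
  ]
}}

```text
clock: 1.1
tcp_pos: [0.5067, -0.232, 0.2811]
orientation: [-0.0, 0.575, 0.818, -0.0]
wrist_force: [0.9, -0.5, 0.7]
finger_gap: 0.085
grip_force: 0.0
```

Request:
{"api": "step_arm", "payload": {
  "deltas": [
    [0,0,0,0,0,8.5,1],
    [0,0,0,0,0,8.5,1],
    [0,0,0,0,0,8.5,1],
    [0,0,0,0,0,8.5,1],
    [0,0,0,0,0,8.5,1]
  ]
}}

```text
clock: 1.6
tcp_pos: [0.5058, -0.2332, 0.2808]
orientation: [-0.001, 0.239, 0.971, 0.0]
wrist_force: [1.4, 0.8, -0.2]
finger_gap: 0.0852
grip_force: 0.0
```

```bash
python3 - <<'E'
from workcell import *
from h import *
s=get_state();print(s["clock"],s["tcp_pos"],s["orientation"],s["joint_pos"])
c=read_camera("wrist");cv2.imwrite("pics/w1.png",c["image"][:,:,::-1]);np.savez("pics/w1.npz",**c)
print(c["K"].round(1).tolist(),c["world_from_camera"].round(3).tolist(),pix(c,[.506,-.235,.015]))
E
```

```text
1.6 [ 0.50584839 -0.23317247  0.28078868] [-5.20295792e-04  2.39205987e-01  9.70968679e-01  2.24115912e-04] [-5.76094056e-01  2.70640549e-01  1.08251007e-01  1.40953686e+00
  8.17133719e-05 -9.29979923e-02]
[[358.2, 0.0, 318.1], [0.0, 358.2, 201.8], [0.0, 0.0, 1.0]] [[0.464, 0.846, 0.262, 0.44], [0.886, -0.444, -0.137, -0.198], [-0.0, 0.295, -0.955, 0.423], [0.0, 0.0, 0.0, 1.0]] [316.56943536 159.95926581]
```

View pics/w1.png

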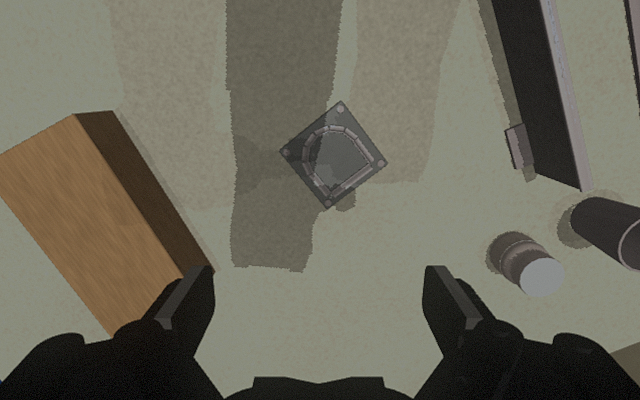

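The holder plate is at px (335,155), with its round end to the upper left and its square end to the lower right. I'll fit the plate and the rim next.

```bash
python3 - <<'E'
from h import *
c=dict(np.load("pics/w1.npz"));P=cloud(c);z=P[...,2]
s=np.zeros(z.shape,bool);s[85:222,265:400]=1
print("table",np.nanmedian(z[230:260,330:400]), "hist",np.histogram(z[s],bins=np.arange(-.002,.024,.002)))
for lo,hi in [(.005,.03),(.0135,.03)]:
    m=(s&(z>lo)&(z<hi)).astype(np.uint8)
    n,l,st,_=cv2.connectedComponentsWithStats(m)
    q=P[l==1+np.argmax(st[1:,4])]
    r=cv2.minAreaRect((q[:,:2]*1000).astype(np.float32));print(lo,len(q),np.round(r[0],1),np.round(r[1],1),round(r[2],1))
    if lo>.01:
        for a in [r[2],r[2]+90]:
            t=np.radians(a);u=(q[:,:2]*1000-r[0])@np.array([np.cos(t),np.sin(t)]);print(a,u.min(),u.max(),u.mean())
E
```

```text
table -0.00061688412724209 hist (array([8712, 3112,   19,    6,  229, 3400, 1211,  266,  656,  370,    8,
          0]), array([-0.002,  0.   ,  0.002,  0.004,  0.006,  0.008,  0.01 ,  0.012,
        0.014,  0.016,  0.018,  0.02 ,  0.022]))
0.005 6144 [ 513.1 -216.1] [92.1 92. ] 10.7
0.0135 837 [ 509.3 -216.8] [67.6 71. ] 10.7
10.672857284545898 -33.81846157979315 33.818437729664154 -4.594952461686316
100.6728572845459 -35.51646524551588 35.51647535104438 1.4149199216456616
```

```bash
python3 - <<'E'
from h import *
out=[]
for n in ["w1","side0"]:
    c=dict(np.load(f"pics/{n}.npz"))
    # top-down rectification of plane z=16mm about (513,-216), 4 px/mm, image right=+x, up=+y
    W=[(463,-266),(563,-266),(563,-166),(463,-166)]
    src=np.float32([pix(c,[x/1e3,y/1e3,.016]) for x,y in W]);dst=np.float32([(0,400),(400,400),(400,0),(0,0)])
    o=cv2.warpPerspective(c["image"][:,:,::-1],cv2.getPerspectiveTransform(src,dst),(400,400),flags=cv2.INTER_CUBIC)
    out.append(cv2.convertScaleAbs(o,alpha=1.6))
cv2.imwrite("pics/rect.png",np.hstack(out))
E
```

```text
(no output)
```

View pics/rect.png

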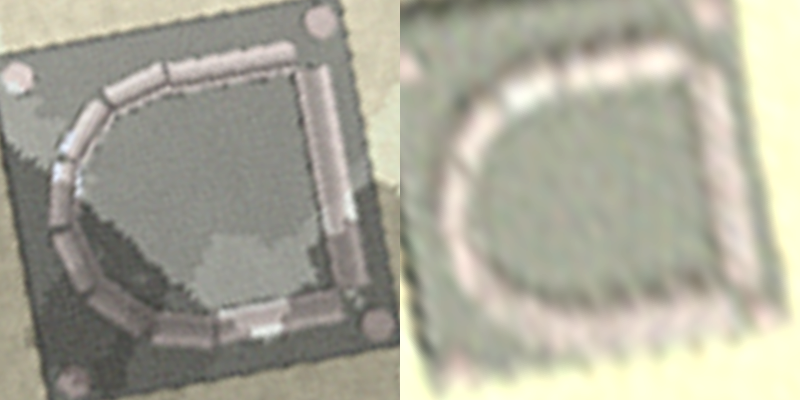

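The pocket's round end points -x, with yaw +10.7° and centre ≈ (513,-216). Next is the lower cast.

Request:
{"api": "step_arm", "payload": {
  "deltas": [
    [-4,44,-3,0,0,2.76,1],
    [-4,44,-3,0,0,2.76,1],
    [-4,44,-3,0,0,2.76,1],
    [-4,44,-3,0,0,2.76,1],
    [-4,44,-3,0,0,2.76,1]
  ]
}}

```text
clock: 2.15
tcp_pos: [0.4854, -0.0119, 0.266]
orientation: [-0.0, 0.125, 0.992, 0.0]
wrist_force: [1.3, 1.4, -0.6]
finger_gap: 0.0856
grip_force: 0.0
```

Request:
{"api": "step_arm", "payload": {
  "deltas": [
    [-4,44,-6,0,0,2.76,1],
    [-4,44,-6,0,0,2.76,1],
    [-4,44,-6,0,0,2.76,1],
    [-4,44,-6,0,0,2.76,1],
    [-4,44,-6,0,0,2.76,1]
  ]
}}

```text
clock: 2.65
tcp_pos: [0.4654, 0.2082, 0.236]
orientation: [-0.0, 0.004, 1.0, -0.0]
wrist_force: [0.6, 0.4, 0.3]
finger_gap: 0.0852
grip_force: 0.0
```

Request:
{"api": "step_arm", "payload": {
  "deltas": [
    [0,0,0,0,0,0,1],
    [0,0,0,0,0,0,1]
  ]
}}

```text
clock: 2.85
tcp_pos: [0.4653, 0.2075, 0.2358]
orientation: [-0.001, 0.004, 1.0, -0.0]
wrist_force: [-0.6, -1.1, -0.9]
finger_gap: 0.085
grip_force: 0.0
```

```bash
cat >> h.py <<'E'
def foot(c,lo,hi,cx,cy,R=45):
    "footprint (mm) of the points between two heights near cx,cy, plus its min-area rect and extents along world x,y"
    P=cloud(c).reshape(-1,3)*1e3
    q=P[(P[:,2]>lo)&(P[:,2]<hi)&(np.hypot(P[:,0]-cx,P[:,1]-cy)<R)]
    r=cv2.minAreaRect(q[:,:2].astype(np.float32))
    return q,[np.round(v,1).tolist() for v in r]
E
python3 - <<'E'
from workcell import *
from h import *
s=get_state();print(s["clock"],s["tcp_pos"],s["orientation"])
c=read_camera("wrist");np.savez("pics/w2.npz",**c)
out=[]
for n,(X,Y,zl,lo) in dict(lower=(455,210,31,20),upper=(613,216,41,32)).items():
    q,r=foot(c,lo,55,X,Y);print(n,len(q),r,np.percentile(q[:,2],[5,50,95]),q.min(0),q.max(0))
    W=[(X-40,Y-40),(X+40,Y-40),(X+40,Y+40),(X-40,Y+40)]
    src=np.float32([pix(c,[x/1e3,y/1e3,zl/1e3]) for x,y in W]);dst=np.float32([(0,400),(400,400),(400,0),(0,0)])
    out.append(cv2.warpPerspective(c["image"][:,:,::-1],cv2.getPerspectiveTransform(src,dst),(400,400)))
cv2.imwrite("pics/rect2.png",np.hstack(out))
E
```

```text
2.85 [0.46531362 0.20746829 0.23575553] [-6.01254435e-04  3.58391723e-03  9.99993354e-01 -2.92442129e-04]
lower 2714 [[454.6, 209.8], [56.1, 51.8], 1.3] [29.16408261 31.23172614 41.84242086] [426.50719527 184.20572236  20.14337462] [482.66861669 236.1260528   43.71331069]
upper 2002 [[611.7, 216.8], [55.9, 59.6], 87.9] [35.8751293  40.23202368 41.4147396 ] [581.98886042 188.20708576  32.00105993] [642.47529549 244.69593379  42.55520149]
```

View pics/rect2.png

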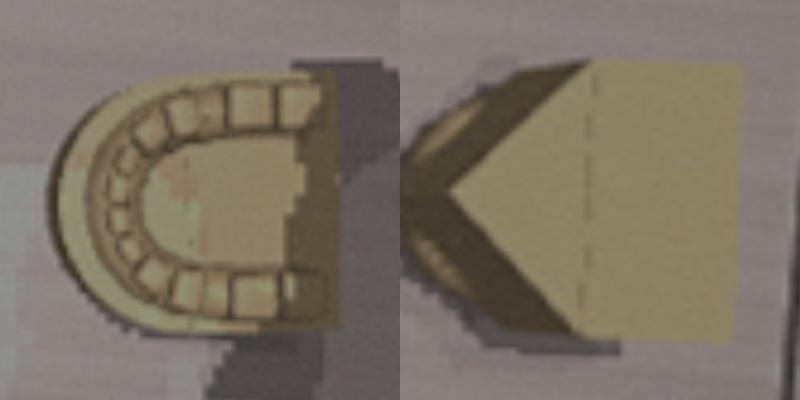

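Request:
{"api": "step_arm", "payload": {
  "deltas": [
    [0,2.4,-40,0,0,1.4,1],
    [-0.5,0,-40,0,0,0,1],
    [0,0,-40,0,0,0,1],
    [0,0,-40,0,0,0,1],
    [0,0,-30,0,0,0,1]
  ]
}}

```text
clock: 3.4
tcp_pos: [0.465, 0.2069, 0.0443]
orientation: [-0.001, -0.006, 1.0, -0.0]
wrist_force: [0.5, 0.4, 0.2]
finger_gap: 0.0851
grip_force: 0.0
```

Request:
{"api": "step_arm", "payload": {
  "deltas": [
    [0,0,-20,0,0,0,1],
    [0,0,-15,0,0,0,1],
    [0,0,0,0,0,0,1],
    [0,0,0,0,0,0,-1],
    [0,0,0,0,0,0,-1]
  ]
}}

```text
clock: 3.9
tcp_pos: [0.4668, 0.2085, 0.0125]
orientation: [0.001, -0.007, 1.0, 0.0]
wrist_force: [-0.7, -0.2, 0.7]
finger_gap: 0.0591
grip_force: 0.0
```

Request:
{"api": "step_arm", "payload": {
  "deltas": [
    [0,0,0,0,0,0,-1],
    [0,0,0,0,0,0,-1],
    [0,0,0,0,0,0,-1],
    [0,0,0,0,0,0,-1],
    [0,0,0,0,0,0,-1]
  ]
}}

```text
clock: 4.4
tcp_pos: [0.4671, 0.209, 0.013]
orientation: [0.002, -0.008, 1.0, 0.0]
wrist_force: [-0.9, -2.8, 7.4]
finger_gap: 0.0508
grip_force: 63.9
```

Request:
{"api": "step_arm", "payload": {
  "deltas": [
    [0,0,5,0,0,0,-1],
    [0,0,10,0,0,0,-1],
    [0,0,25,0,0,0,-1],
    [0,0,40,0,0,0,-1],
    [0,0,40,0,0,0,-1]
  ]
}}

```text
clock: 4.9
tcp_pos: [0.4646, 0.2088, 0.1327]
orientation: [-0.001, -0.008, 1.0, -0.0]
wrist_force: [1.5, -0.1, -1.6]
finger_gap: 0.0505
grip_force: 62.9
```

Request:
{"api": "step_arm", "payload": {
  "deltas": [
    [0,0,25,0,0,0,-1],
    [0,0,0,0,0,0,-1],
    [0,0,0,0,0,0,-1]
  ]
}}

```text
clock: 5.2
tcp_pos: [0.4657, 0.2091, 0.157]
orientation: [0.001, -0.008, 1.0, 0.0]
wrist_force: [-0.4, -1.3, -1.6]
finger_gap: 0.0509
grip_force: 63.0
```

```bash
python3 - <<'E'
from workcell import *
from h import *
s=get_state();t=s["tcp_pos"]*1e3;print(s["clock"],t,s["orientation"],s["finger_gap"],s["wrist_force"])
c=read_camera("wrist");np.savez("pics/w3.npz",**c)
P=cloud(c)*1e3;d=P-t
m=(d[...,2]>-12)&(d[...,2]<45)&(abs(d[...,1])<24)&(d[...,0]>-60)&(d[...,0]<45)
q=d[m];print(len(q),q.min(0),q.max(0),np.histogram(q[:,2],20))
cv2.imwrite("pics/w3.png",c["image"][:,:,::-1])
E
```

```text
5.2 [465.68020748 209.07174305 156.99072169] [ 6.93492773e-04 -8.38668459e-03  9.99964556e-01  2.62797054e-04] 0.0509353670270161 [-0.38084109 -1.28415095 -1.636613  ]
17020 [-40.40315849 -23.98553047 -11.32560221] [16.79988769 23.98284989 30.53561514] (array([  44,   94,  108,  108,  101,  116,  126,  122,  136,  129,  143,
        149,  182, 6446, 1661, 1176, 1309,  560, 2669, 1641]), array([-11.32560221,  -9.23254135,  -7.13948048,  -5.04641961,
        -2.95335874,  -0.86029788,   1.23276299,   3.32582386,
         5.41888473,   7.51194559,   9.60500646,  11.69806733,
        13.7911282 ,  15.88418906,  17.97724993,  20.0703108 ,
        22.16337167,  24.25643253,  26.3494934 ,  28.44255427,
        30.53561514]))
```

View pics/w3.png

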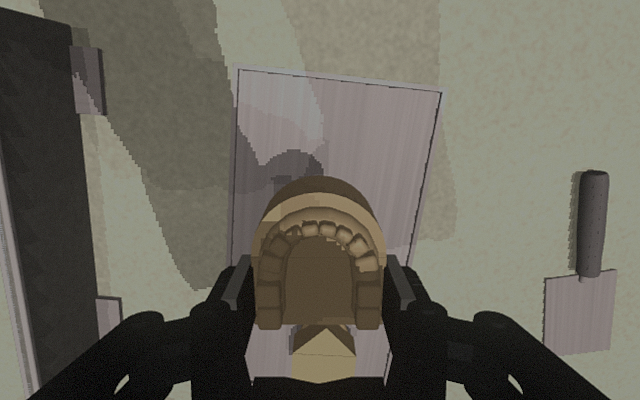

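The hold is level and central: teeth at px (313,230), no tilt seen. I'll carry the cast over to the pocket.

Request:
{"api": "step_arm", "payload": {
  "deltas": [
    [6,-42,0,0,0,1,-1],
    [6,-42,0,0,0,1,-1],
    [6,-42,0,0,0,1,-1],
    [6,-42,0,0,0,1,-1],
    [6,-42,0,0,0,1,-1]
  ]
}}

```text
clock: 5.75
tcp_pos: [0.4941, -0.0024, 0.1545]
orientation: [-0.002, -0.052, 0.999, 0.0]
wrist_force: [0.6, 0.6, -1.5]
finger_gap: 0.0507
grip_force: 63.1
```

Request:
{"api": "step_arm", "payload": {
  "deltas": [
    [6,-42,0,0,0,1,-1],
    [6,-42,0,0,0,1,-1],
    [6,-42,0,0,0,1,-1],
    [6,-42,0,0,0,1,-1],
    [5,-45,0,0,0,0.7,-1]
  ]
}}

```text
clock: 6.25
tcp_pos: [0.5234, -0.2149, 0.1542]
orientation: [-0.001, -0.093, 0.996, 0.001]
wrist_force: [1.1, 0.4, -2.0]
finger_gap: 0.0505
grip_force: 63.1
```

Request:
{"api": "step_arm", "payload": {
  "deltas": [
    [0,0,-40,0,0,0,-1],
    [0,0,-40,0,0,0,-1],
    [0,0,-20,0,0,0,-1],
    [0,0,0,0,0,0,-1],
    [0,0,0,0,0,0,-1]
  ]
}}

```text
clock: 6.75
tcp_pos: [0.5236, -0.2135, 0.0552]
orientation: [-0.001, -0.093, 0.996, 0.001]
wrist_force: [0.1, 0.0, -0.4]
finger_gap: 0.0505
grip_force: 63.1
```

```bash
python3 - <<'E'
from workcell import *
from h import *
s=get_state();t=s["tcp_pos"]*1e3;print(s["clock"],t,s["orientation"],s["wrist_force"])
c=read_camera("wrist");np.savez("pics/w4.npz",**c)
P=cloud(c)*1e3;d=P-t
T=np.radians(10.7);R=np.array([[np.cos(T),np.sin(T),0],[-np.sin(T),np.cos(T),0],[0,0,1]])
d=d@R.T   # axes along pocket
z=P[...,2]
for n,m in dict(cast=(d[...,2]>-12)&(d[...,2]<35)&(abs(d[...,1])<24)&(abs(d[...,0])<60),rim=(z>13.5)&(z<22)&(abs(d[...,1])<50)&(abs(d[...,0])<65),plate=(z>5)&(z<22)&(abs(d[...,1])<60)&(abs(d[...,0])<90)).items():
    q=d[m];print(n,len(q),q.min(0).round(1),q.max(0).round(1))
m=(d[...,2]>16)&(d[...,2]<20)&(abs(d[...,1])<22)&(abs(d[...,0])<50)
q=d[m];print(np.linalg.lstsq(np.c_[q[:,:2],np.ones(len(q))],q[:,2],rcond=None)[0])
# in-hand sides: y extents of the ledge at front
q=d[(d[...,2]>14)&(d[...,2]<20)&(d[...,0]>-42)&(d[...,0]<-25)];print("ledge y",q.min(0),q.max(0))
cv2.imwrite("pics/w4.png",c["image"][:,:,::-1])
E
```

```text
6.75 [ 523.55274967 -213.45713353   55.24195924] [-1.25017374e-03 -9.28703252e-02  9.95676957e-01  9.67682446e-04] [ 0.11338829  0.03291243 -0.39381108]
cast 17006 [-40.5 -24.  -10.8] [17.1 24.  31.1]
rim 2665 [-49.1 -37.5 -41.7] [  2.5  35.  -36.9]
plate 12968 [-57.  -47.1 -50.2] [ 19.5  45.2 -36.9]
[-6.87018135e-05  1.25798707e-03  1.75525401e+01]
ledge y [-40.54618296 -23.34740192  14.00498292] [-25.00393666  23.22701916  19.98877999]
```

View pics/w4.png

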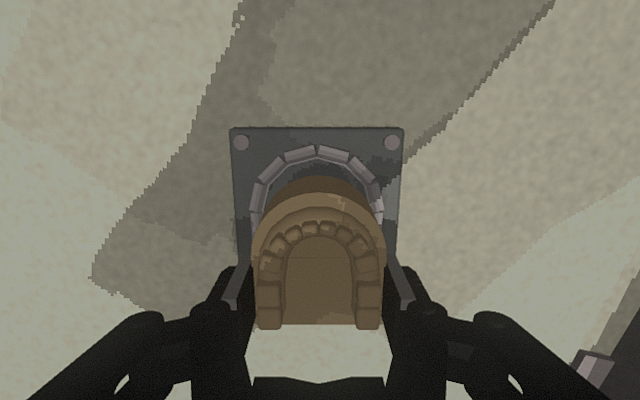

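Measured in one frame, the cast is about 1 mm off the pocket centre. I'll correct that and lower it slowly.

Request:
{"api": "step_arm", "payload": {
  "deltas": [
    [1,-1,-15,0,0,0,-1],
    [0,0,-8,0,0,0,-1],
    [0,0,-3,0,0,0,-1],
    [0,0,-2,0,0,0,-1],
    [0,0,-2,0,0,0,-1]
  ]
}}

```text
clock: 7.3
tcp_pos: [0.5259, -0.2152, 0.0269]
orientation: [0.0, -0.093, 0.996, -0.0]
wrist_force: [-0.2, 0.8, -1.0]
finger_gap: 0.0504
grip_force: 63.2
```

Request:
{"api": "step_arm", "payload": {
  "deltas": [
    [0,0,-1,0,0,0,-1],
    [0,0,-1,0,0,0,-1],
    [0,0,0,0,0,0,-1]
  ]
}}

```text
clock: 7.6
tcp_pos: [0.5255, -0.2151, 0.0244]
orientation: [0.0, -0.093, 0.996, 0.0]
wrist_force: [0.8, 0.8, -1.0]
finger_gap: 0.0505
grip_force: 63.2
```

Request:
{"api": "step_arm", "payload": {
  "deltas": [
    [0,0,-1,0,0,0,-1],
    [0,0,-1,0,0,0,-1],
    [0,0,-1,0,0,0,-1],
    [0,0,0,0,0,0,-1]
  ]
}}

```text
clock: 8.0
tcp_pos: [0.5254, -0.215, 0.0211]
orientation: [-0.0, -0.093, 0.996, 0.0]
wrist_force: [0.2, -0.5, -1.6]
finger_gap: 0.0506
grip_force: 63.2
```

Request:
{"api": "step_arm", "payload": {
  "deltas": [
    [0,0,-0.8,0,0,0,-1],
    [0,0,-0.7,0,0,0,-1],
    [0,0,0,0,0,0,-1]
  ]
}}

```text
clock: 8.3
tcp_pos: [0.5256, -0.2151, 0.02]
orientation: [0.0, -0.093, 0.996, 0.0]
wrist_force: [-0.4, 0.2, 0.9]
finger_gap: 0.0507
grip_force: 63.3
```

Request:
{"api": "step_arm", "payload": {
  "deltas": [
    [0,0,-0.6,0,0,0,-1],
    [0,0,0,0,0,0,-1],
    [0,0,0,0,0,0,0.5],
    [0,0,0,0,0,0,0.5],
    [0,0,0,0,0,0,0.7]
  ]
}}

```text
clock: 8.8
tcp_pos: [0.5256, -0.2151, 0.0191]
orientation: [0.0, -0.093, 0.996, 0.0]
wrist_force: [-0.3, 0.3, 0.0]
finger_gap: 0.0727
grip_force: 0.0
```

Request:
{"api": "step_arm", "payload": {
  "deltas": [
    [0,0,0,0,0,0,0.7],
    [0,0,5,0,0,0,0.7],
    [0,0,20,0,0,0,1],
    [0,0,40,0,0,0,1],
    [0,0,40,0,0,0,1]
  ]
}}

```text
clock: 9.3
tcp_pos: [0.5248, -0.2146, 0.1249]
orientation: [-0.001, -0.093, 0.996, 0.001]
wrist_force: [1.5, 0.3, -0.9]
finger_gap: 0.0854
grip_force: 0.0
```

Request:
{"api": "step_arm", "payload": {
  "deltas": [
    [0,0,40,0,0,0,1],
    [0,0,20,0,0,0,1],
    [0,0,0,0,0,0,1],
    [0,0,0,0,0,0,1]
  ]
}}

```text
clock: 9.7
tcp_pos: [0.5256, -0.2151, 0.1843]
orientation: [0.0, -0.093, 0.996, -0.0]
wrist_force: [-0.4, 0.2, -0.9]
finger_gap: 0.0855
grip_force: 0.0
```

```bash
cat > meas.py <<'E'
from workcell import *
from h import *
s=get_state();t=s["tcp_pos"]*1e3;print(s["clock"],t,s["orientation"],s["finger_gap"])
c=read_camera("wrist");np.savez("pics/w5.npz",**c)
P=cloud(c)*1e3;d=P-np.array([513.1,-216.1,0])
T=np.radians(10.7);R=np.array([[np.cos(T),np.sin(T),0],[-np.sin(T),np.cos(T),0],[0,0,1]])
d=d@R.T;z=d[...,2];near=(abs(d[...,0])<60)&(abs(d[...,1])<60)
for n,(a,b) in dict(plate=(5,60),cast=(24,60),teeth=(43,60)).items():
    q=d[near&(z>a)&(z<b)]
    r=cv2.minAreaRect(q[:,:2].astype(np.float32));print(n,len(q),q.min(0).round(1),q.max(0).round(1),np.round(r[0],1),np.round(r[1],1),round(r[2],1),"zp",np.percentile(q[:,2],[50,90,98]).round(1))
q=d[near&(z>35)&(z<41)&(abs(d[...,0])<28)];print("ledge plane",np.linalg.lstsq(np.c_[q[:,:2],np.ones(len(q))],q[:,2],rcond=None)[0])
q=d[near&(z>8)&(z<12)&(abs(d[...,0])>40)];print("plate top",np.median(q[:,2]))
cv2.imwrite("pics/w5.png",c["image"][:,:,::-1])
E
python3 meas.py
```

```text
9.7 [ 525.58894407 -215.09131241  184.27232233] [ 2.78144159e-04 -9.28173662e-02  9.95683100e-01 -1.55373102e-04] 0.08552441681054751
plate 10268 [-46.3 -46.4   5.8] [46.  45.9 50.6] [-0.2 -0.2] [92.2 92.3] 0.2 zp [14.8 44.  48.8]
cast 3820 [-27.9 -27.3  24. ] [28.1 24.7 50.6] [ 0.1 -1.3] [56.  52.1] 0.0 zp [38.2 48.4 49.3]
teeth 1187 [-20.7 -24.3  43. ] [22.6 21.6 50.6] [ 0.9 -1.4] [43.3 45.9] 0.1 zp [48.  49.1 49.7]
ledge plane [6.27000067e-04 1.11722264e-03 3.75661920e+01]
plate top 9.424315810202922
```

The lower cast is seated: ledge at 28 mm above the plate, level, 1.3 mm off centre. Next is the upper cast.

Request:
{"api": "step_arm", "payload": {
  "deltas": [
    [9,43,5,0,0,-1.3,1],
    [9,43,5,0,0,-1.3,1],
    [9,43,5,0,0,-1.3,1],
    [9,43,5,0,0,-1.3,1],
    [9,43,5,0,0,-1.3,1]
  ]
}}

```text
clock: 10.25
tcp_pos: [0.5695, 0.0017, 0.2072]
orientation: [-0.002, -0.036, 0.999, 0.0]
wrist_force: [1.0, -0.2, 0.2]
finger_gap: 0.0857
grip_force: 0.0
```

Request:
{"api": "step_arm", "payload": {
  "deltas": [
    [9,43,0,0,0,-1.3,1],
    [9,43,0,0,0,-1.3,1],
    [10,43,0,0,0,-1.3,1],
    [12,43,0,0,0,-1.3,1],
    [12,44,0,0,0,-1.1,1]
  ]
}}

```text
clock: 10.75
tcp_pos: [0.6217, 0.2175, 0.2068]
orientation: [-0.002, 0.019, 1.0, -0.0]
wrist_force: [-0.1, -0.7, 0.8]
finger_gap: 0.0852
grip_force: 0.0
```

Request:
{"api": "step_arm", "payload": {
  "deltas": [
    [0,0,-20,0,0,0,1],
    [0,0,-10,0,0,0,1],
    [0,0,0,0,0,0,1],
    [0,0,0,0,0,0,1]
  ]
}}

```text
clock: 11.15
tcp_pos: [0.6218, 0.2148, 0.1783]
orientation: [-0.001, 0.019, 1.0, -0.0]
wrist_force: [-0.2, 0.2, -0.5]
finger_gap: 0.0857
grip_force: 0.0
```

```bash
python3 - <<'E'
from workcell import *
from h import *
s=get_state();t=s["tcp_pos"]*1e3;print(s["clock"],t,s["orientation"],s["finger_gap"])
c=read_camera("wrist");np.savez("pics/w6.npz",**c)
q,r=foot(c,35,60,612,217);print(len(q),r,np.percentile(q[:,2],[5,50,95]).round(1))
q,r=foot(c,38.5,60,612,217);print(len(q),r,q.min(0),q.max(0))
h=q[q[:,0]>612];print("back half",cv2.minAreaRect(h[:,:2].astype(np.float32)))
E
```

```text
11.15 [621.81082394 214.7975791  178.31612556] [-1.18724041e-03  1.93830904e-02  9.99811383e-01 -2.89842578e-04] 0.0856739200121318
3737 [[612.2, 216.7], [56.0, 58.0], 87.6] [39.2 40.4 41.6]
3708 [[612.2, 216.7], [56.0, 58.0], 87.6] [583.2051384  187.73203641  38.50341297] [641.87531683 244.61809442  43.40285924]
back half ((626.3025512695312, 216.1037139892578), (56.326229095458984, 29.82403564453125), 88.58555603027344)
```

Request:
{"api": "step_arm", "payload": {
  "deltas": [
    [0.4,1.4,-40,0,0,0,1],
    [0,0,-40,0,0,0,1],
    [0,0,-40,0,0,0,1],
    [0,0,-25,0,0,0,1],
    [0,0,-18,0,0,0,1]
  ]
}}

```text
clock: 11.7
tcp_pos: [0.6223, 0.216, 0.0149]
orientation: [-0.001, 0.02, 1.0, -0.0]
wrist_force: [0.5, 0.4, 0.3]
finger_gap: 0.0854
grip_force: 0.0
```

Request:
{"api": "step_arm", "payload": {
  "deltas": [
    [0,0,0,0,0,0,1],
    [0,0,0,0,0,0,-1],
    [0,0,0,0,0,0,-1],
    [0,0,0,0,0,0,-1],
    [0,0,0,0,0,0,-1]
  ]
}}

```text
clock: 12.2
tcp_pos: [0.6249, 0.2175, 0.0188]
orientation: [0.002, 0.019, 1.0, 0.0]
wrist_force: [-0.0, -1.0, 7.0]
finger_gap: 0.0548
grip_force: 65.3
```

Request:
{"api": "step_arm", "payload": {
  "deltas": [
    [0,0,0,0,0,0,-1],
    [0,0,0,0,0,0,-1],
    [0,0,0,0,0,0,-1]
  ]
}}

```text
clock: 12.5
tcp_pos: [0.6249, 0.2175, 0.0188]
orientation: [0.002, 0.019, 1.0, 0.0]
wrist_force: [1.1, -0.8, 6.9]
finger_gap: 0.0542
grip_force: 65.3
```

Request:
{"api": "step_arm", "payload": {
  "deltas": [
    [0,0,5,0,0,0,-1],
    [0,0,15,0,0,0,-1],
    [0,0,40,0,0,0,-1],
    [0,0,45,0,0,0,-1],
    [0,0,45,0,0,0,-1]
  ]
}}

```text
clock: 13.0
tcp_pos: [0.622, 0.2173, 0.1675]
orientation: [-0.001, 0.019, 1.0, -0.0]
wrist_force: [1.4, -0.1, -1.6]
finger_gap: 0.0549
grip_force: 64.3
```

Request:
{"api": "step_arm", "payload": {
  "deltas": [
    [0,0,15,0,0,0,-1],
    [0,0,0,0,0,0,-1],
    [0,0,0,0,0,0,-1]
  ]
}}

```text
clock: 13.3
tcp_pos: [0.6224, 0.2173, 0.1806]
orientation: [-0.0, 0.019, 1.0, 0.0]
wrist_force: [-0.8, -0.4, -1.9]
finger_gap: 0.0548
grip_force: 64.5
```

```bash
cat > hand.py <<'E'
from workcell import *
from h import *
s=get_state();t=s["tcp_pos"]*1e3;o=s["orientation"];print(s["clock"],t,o,s["finger_gap"],s["wrist_force"])
a=2*np.arctan2(o[2],o[1])-np.pi;print("tool yaw-180",np.degrees(a))
c=read_camera("wrist");np.savez("pics/w7.npz",**c)
R=np.array([[np.cos(a),np.sin(a),0],[-np.sin(a),np.cos(a),0],[0,0,1]])
d=(cloud(c)*1e3-t)@R.T
q=d[(d[...,2]>18)&(d[...,2]<35)&(abs(d[...,1])<30)&(abs(d[...,0])<60)]
print("z",np.percentile(q[:,2],[2,25,50,75,98]))
q=q[abs(q[:,2]-np.median(q[:,2]))<1.5]
print("top",len(q),q.min(0),q.max(0),"plane",np.linalg.lstsq(np.c_[q[:,:2],np.ones(len(q))],q[:,2],rcond=None)[0])
k=q[q[:,0]<q[:,0].min()+1];print("tip",k.mean(0))
cv2.imwrite("pics/w7.png",c["image"][:,:,::-1])
E
python3 hand.py
```

```text
13.3 [622.44716643 217.34684791 180.63681069] [-3.68664850e-04  1.86703644e-02  9.99825626e-01  5.12806656e-06] 0.05484920114064412 [-0.82995693 -0.35549819 -1.89694957]
tool yaw-180 -2.139590625439566
z [20.11935732 21.19593985 21.60529772 22.04196092 31.63890505]
top 15286 [-41.60570026 -29.97928874  20.10532938] [17.37046987 29.98739067 23.09939156] plane [ 3.82263329e-03 -4.15143249e-04  2.15981019e+01]
tip [-40.94777414  -0.13827756  21.61609073]
```

View pics/w7.png

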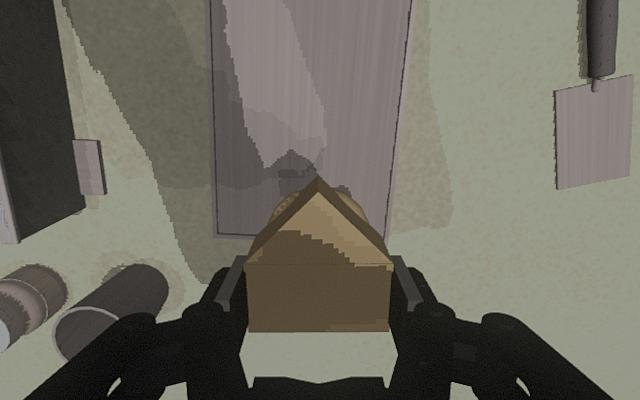

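The upper cast is held level and central, tip at px (318,178). I'll carry it over the divider.

Request:
{"api": "step_arm", "payload": {
  "deltas": [
    [-9,-43,0,0,0,1.3,-1],
    [-9,-43,0,0,0,1.3,-1],
    [-9,-43,0,0,0,1.3,-1],
    [-9,-43,0,0,0,1.3,-1],
    [-10,-43,0,0,0,1.3,-1]
  ]
}}

```text
clock: 13.85
tcp_pos: [0.5749, 0.0011, 0.1786]
orientation: [-0.002, -0.039, 0.999, 0.0]
wrist_force: [0.3, 0.1, -1.9]
finger_gap: 0.055
grip_force: 64.4
```

Request:
{"api": "step_arm", "payload": {
  "deltas": [
    [-10,-43,0,0,0,1.3,-1],
    [-10,-43,0,0,0,1.3,-1],
    [-10,-43,0,0,0,1.3,-1],
    [-10,-43,0,0,0,1.3,-1],
    [-10.7,-45.4,0,0,0,1.1,-1]
  ]
}}

```text
clock: 14.35
tcp_pos: [0.5243, -0.2158, 0.1788]
orientation: [-0.002, -0.093, 0.996, 0.001]
wrist_force: [0.6, -0.2, -1.4]
finger_gap: 0.0547
grip_force: 64.4
```

Request:
{"api": "step_arm", "payload": {
  "deltas": [
    [0,0,-35,0,0,0,-1],
    [0,0,-25,0,0,0,-1],
    [0,0,-10,0,0,0,-1],
    [0,0,0,0,0,0,-1],
    [0,0,0,0,0,0,-1]
  ]
}}

```text
clock: 14.85
tcp_pos: [0.5263, -0.2147, 0.1112]
orientation: [-0.0, -0.093, 0.996, 0.0]
wrist_force: [-0.1, 0.2, -1.0]
finger_gap: 0.0544
grip_force: 64.4
```

```bash
python3 hand.py; python3 - <<'E'
from h import *
c=dict(np.load("pics/w7.npz"));P=cloud(c)*1e3;d=P-np.array([513.1,-216.1,0])
T=np.radians(10.7);R=np.array([[np.cos(T),np.sin(T),0],[-np.sin(T),np.cos(T),0],[0,0,1]])
d=d@R.T;z=d[...,2];near=(abs(d[...,0])<60)&(abs(d[...,1])<60)
for a,b in [(5,22),(24,42)]:
    q=d[near&(z>a)&(z<b)];print(len(q),q.min(0) if len(q) else 0,q.max(0) if len(q) else 0)
E
```

```text
14.85 [ 526.31278937 -214.66157758  111.24649119] [-2.40084038e-04 -9.31765479e-02  9.95649546e-01  2.35810031e-04] 0.05444244944290969 [-0.05509433  0.16383548 -1.03297797]
tool yaw-180 10.692756911177879
z [20.16242852 21.22176515 21.63213575 22.06745523 31.67289985]
top 15323 [-41.66550557 -29.82884023  20.13467846] [17.23706292 29.8276189  23.12855306] plane [3.35652306e-03 2.99395304e-05 2.16201382e+01]
tip [-41.09709753  -0.36980235  21.59228548]
8588 [-46.23996622 -46.40520202   5.00017217] [38.49544058 45.90918726 21.96505509]
1666 [-27.9259417  -27.25538533  24.0183934 ] [ 6.66886988 24.64147357 41.99641896]
```

Request:
{"api": "step_arm", "payload": {
  "deltas": [
    [-0.6,-0.4,-15,0,0,0,-1],
    [0,0,-12,0,0,0,-1],
    [0,0,-7,0,0,0,-1],
    [0,0,-3,0,0,0,-1],
    [0,0,-2,0,0,0,-1]
  ]
}}

```text
clock: 15.4
tcp_pos: [0.5257, -0.2154, 0.0722]
orientation: [0.0, -0.093, 0.996, 0.0]
wrist_force: [0.3, -0.6, -1.4]
finger_gap: 0.0548
grip_force: 64.5
```

Request:
{"api": "step_arm", "payload": {
  "deltas": [
    [0,0,0,0,0,0,-1],
    [0,0,0,0,0,0,-1],
    [0,0,0,0,0,0,-1],
    [0,0,0,0,0,0,-1],
    [0,0,0,0,0,0,-1]
  ]
}}

```text
clock: 15.9
tcp_pos: [0.5257, -0.2155, 0.0724]
orientation: [0.0, -0.093, 0.996, -0.0]
wrist_force: [-0.1, 0.9, -1.7]
finger_gap: 0.0544
grip_force: 64.5
```

```bash
python3 hand.py; python3 - <<'E'
from workcell import *
from h import *
out=[]
for n in ["side","scene"]:
    c=read_camera(n);u,v=pix(c,[.513,-.216,.05]).astype(int);out.append(cv2.resize(c["image"][v-35:v+35,u-35:u+35,::-1],(400,400),interpolation=cv2.INTER_CUBIC))
cv2.imwrite("pics/fin.png",np.hstack(out))
E
```

```text
15.9 [ 525.7363645  -215.53792234   72.40884749] [ 1.39238024e-04 -9.28226148e-02  9.95682650e-01 -5.39098187e-05] 0.05444625132329709 [-0.14678312  0.90123396 -1.68555206]
tool yaw-180 10.65202214398313
z [20.16274772 21.2332051  21.65247951 22.09067038 31.54819065]
top 15270 [-41.51244331 -29.92165324  20.15435648] [17.19863948 29.95816278 23.14736349] plane [ 5.09203222e-03 -2.53696144e-04  2.16533148e+01]
tip [-41.0066299   -0.19253106  21.61164104]
```

View pics/fin.png

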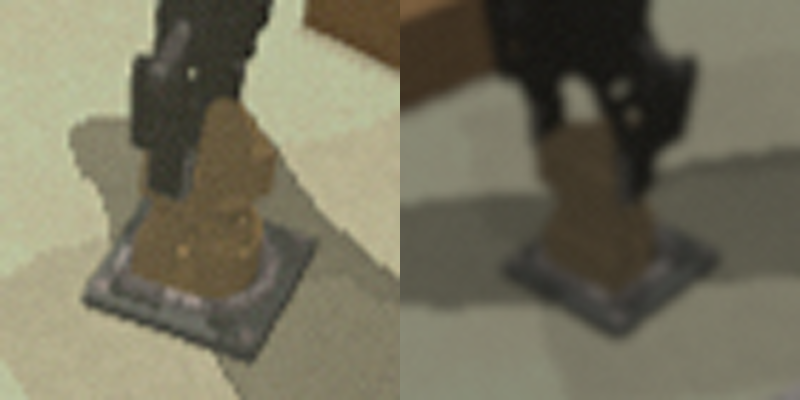

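The picture shows the upper cast held squarely over the seated lower cast, fronts aligned. I'm handing in.

```bash
python3 -c "
from workcell import *
print(hand_in())"
```

```text
the job is handed in; nothing more can be done
None
```

The job is handed in, with no verdict shown: the lower cast is seated in the pocket and let go, about 1 mm off centre, and the upper cast is held still and level above it, front over front, with a gap of about 7 mm, at 16 s on the robot clock.

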